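# Dress the serving board for the table

## Task

Dress the serving board: put the ribbon reel flat in the middle of the round dark coaster and stand the spice tin upright in the middle of the reel's top; set the round cookie cutter flat in the middle of the square white coaster, and lay the cinnamon bundle on the bare board midway between the two coasters, pointing from one to the other. Leave the kitchen timer and the walnut where they are.

Things in the scene. Friction and masses are not known exactly. Their poses are not given: they have to be found in the camera images.
- ribbon_reel: reel of dark wine-red ribbon with cream round flanges, lying flat: 68 mm diameter, 26 mm high, flat on top. Loose, in the row of things nearest the robot; to be moved. Origin: centre of its underside, z up.
- spice_tin: small round cream tin with a grey lid, standing: 46 mm diameter, 48 mm high. Loose, in the row of things nearest the robot; to be moved. Origin: centre of its underside, z up.
- cutter_round: round tin cookie cutter, a plain open ring: 56 mm outside diameter, 26 mm high; hold it across the outside with a light grip. Loose, in the row of things nearest the robot; to be moved. Origin: centre of its underside, z up.
- cinnamon: brown bundle of cinnamon sticks tied with twine, lying down: 34 to 39 mm wide (x), 101 mm long (y), 25 mm high. Loose, in the row of things nearest the robot; to be moved. Origin: centre of its underside, y along the sticks, z up. Either end may point either way.
- slate_coaster: round dark slate coaster, 90 mm diameter, 7 mm thick, fixed on the serving board 125 mm from the middle of the board, towards one end. Origin: centre of its underside, 12 mm above the worktop; its top is at 19 mm. It may be at either end of the board.
- marble_coaster: square white coaster, 84 x 84 mm, 7 mm thick, fixed on the serving board 125 mm from the middle, at the other end from the slate one. Origin: centre of its underside, 12 mm above the worktop; its top is at 19 mm.
- board: dark wooden serving board with a brass line near each end, 110 mm wide (x), 360 mm long (y), 12 mm thick; it does not move during the job. Origin: centre of its underside.
- board_mid (a point): middle of the serving board's top face, 12 mm above the worktop, halfway between the two coasters; axes as the board's (y along its length).
- timer: round kitchen timer, white dial with a knob on a green base, 66 mm diameter, 50 mm high; loose, standing among the things to be moved; to be left alone. Origin: centre of its underside.
- walnut: walnut, 38 x 33 mm, 28 mm high, loose, beyond the left end of the board; to be left alone. Origin: centre of its underside.
Things that resemble listed ones, but are neither listed nor needed, are in the scene too. Leave any pink or turquoise look-alike of the ribbon_reel alone.

How it is judged (in metres and radians):
At the end, for the whole second after the job is handed in: Reel flat on the slate coaster within 12 mm of its centre; tin upright on the reel within 10 mm of its centre; round cutter flat on the white coaster within 12 mm; cinnamon on the board within 15 mm of midway between the coasters and within 0.2 rad of the board's length; all at rest (horizontal distance between ribbon_reel and slate_coaster below 0.012 m and z of ribbon_reel in the frame of slate_coaster between 0.002 and 0.012 m and angle between each of ribbon_reel, spice_tin, cutter_round, cinnamon's own z axis and vertical below 0.12 rad and horizontal distance between spice_tin and ribbon_reel below 0.01 m and z of spice_tin in the frame of ribbon_reel between 0.021 and 0.031 m and horizontal distance between cutter_round and marble_coaster below 0.012 m and z of cutter_round in the frame of marble_coaster between 0.002 and 0.012 m and horizontal distance between cinnamon and board_mid below 0.015 m and z of cinnamon in the frame of board_mid between -0.005 and 0.005 m and angle between the y axis of cinnamon and the y axis of board, either way round below 0.2 rad and linear speed of each of ribbon_reel, spice_tin, cutter_round, cinnamon below 0.02 m/s); the robot touches nothing.
It fails at once if the timer is shifted by more than 15 mm (distance of timer from where it was at the start of the episode above 0.015 m).
It fails at once if the walnut is shifted by more than 15 mm (distance of walnut from where it was at the start of the episode above 0.015 m).
It also fails if it takes over 93 s, if anything falls off the work surface, if the arm or the gripper's body presses on something with over 40 N, if the wrist force passes 120 N, or if a joint passes its speed limit or range.

## Robot

A 7-joint arm with a two-finger parallel gripper is mounted at the origin on a cart in front of the work surface, level with it; the furniture and walls round the work are solid. World frame = base frame: x ahead of the robot, y to its left, z up, the work surface at z = 0. Lengths are in m, angles in degrees, forces in N, time in s.
With the tool pointing down it reaches from about 0.35 to 0.775 m from the base axis. Payload 3.1 kg.
Tool frame: the origin (TCP) lies on the centre line of the jaws, within the pads' length; the fingertips stand 17 mm ahead of it and the grasp point (between the pads) lies 2 mm behind it (robot.tip_reach is the distance from the TCP to the fingertips, in m); z points along the fingers, y is the line along which they close (so a half turn about z gives the same grasp; the last joint's range is limited). The gripper opens to 85 mm and grips with 20 to 120 N. Pads are 22 mm wide; open, the fingers measure 114 mm over their backs; the gripper's body (76 mm by 85 mm) begins 54 mm behind the grasp point. The pads swing forward as they close: fully open they stand 13 mm farther back than shut.
Start: joints at [65.965, 17.813, 0.802, 86.603, -0.252, 75.585, -1.558], TCP at [0.203, -0.511, 0.248] pointing down, gripper open.
Joint ranges: [-154.91, 154.91], [-16.99, 109.72], [-72.82, 74.43], [7.12, 147.25], [-82.49, 262.49], [11.32, 116.49], [-174.64, 174.64]. Speed limits (degrees/s): [159.86, 159.86, 180, 180, 180, 180, 180].

## Interface

Orientations are given as [roll, pitch, yaw] about the fixed x, y, z axes, in that order (R = Rz(yaw) Ry(pitch) Rx(roll)).
In Python, from station import robot, fingers, vision, workorder, recognise gives the robot as it stands. Calls block until the motion is done:
- robot.move_to(position, orientation): joint-space move of the TCP to a pose.
- robot.line_to(position, orientation=None, velocity=0.15, f_stop=None): straight line of the TCP; orientation=None keeps the orientation; velocity is the mean speed in m/s. With f_stop (N) it stops when the force on the tool has changed by that much, and returns True; else False.
- robot.move_j(angles): joint-space move.
- fingers.gripper_to(opening, force=None): opening from 0.0 (shut) to 1.0 (fully open); force is the grip in N (None keeps the last); returns when the fingers have stopped.
- robot.pause(seconds).
- robot.inverse_kinematics(position, orientation): joint angles nearest the present ones, or None.
- vision.grab_frame(name): name is "scene" or "top" or "wrist"; returns the picture (480x640x3 uint8, red, green, blue); there is no depth.
- vision.calibration(name): a dict with "mtx" (3x3 intrinsics, pixels), "extrinsics" (4x4, takes a point from world to camera coordinates); the wrist camera has in their place "T_tool_cam" (4x4, takes a point from camera to tool coordinates, whose origin is the TCP and whose axes are the flange's). Camera axes: x right, y up, looking along -z (the intrinsics and any distortion apply to the point x, -y, -z); pixel columns grow to the right and rows downward; lengths in m; the calibration is good to about 2 mm. The wrist camera is an equidistant fisheye: a pixel r from the principal point sees the ray r / f radians off the axis. A picture is of the moment at which its call begins: read the wrist's pose just before it. calibration takes no time and is no camera call.
A pose or a line that the arm cannot do raises robot.PlanningError and nothing moves.
- workorder.close_job(): hands the job in; it is judged then, once.
Trained networks look in the newest picture that a camera, given by its name, has taken for a name from the list of things; names that differ only in an ending like _2 or _b are one class to them, and where a whole thing is asked for, a point or a joint stands for the part that bears it (a point fixed in the world has none). Each returns a list of dicts, best first, with "p" (0 to 1); they miss things now and then, are a little off and sometimes report something else, mostly with a low value. They report only what shows in the picture. A call takes as long as a camera call. They do not tell look-alikes from the thing itself.
- recognise(label, camera): "rect" ([centre column, centre row, width, height] in pixels, round what is visible of it).
Readings, each from a call of its own:
- robot.current_time_s(): time.
- robot.current_joint_positions(): joint angles.
- robot.current_dq(): joint speeds.
- robot.current_joint_torque(): joint torques, N m.
- robot.current_tool_pos(): TCP position.
- robot.current_eef_rot(): TCP orientation.
- robot.current_contact_force(): force on the tool from outside, world axes, zero at the start.
- robot.current_torque(): the same for the moment, N m.
- robot.current_finger_gap(): opening from 0.0 (shut) to 1.0 (fully open).
- robot.current_gripper_force(): force on a finger pad.
Only numpy, scipy, OpenCV 4.12 (cv2) and the standard library are available. Lean on these libraries where they do the work, as an engineer would, in place of code of your own. Each camera call takes 0.05 s, during which the arm holds its last target. There are 200 camera calls.

## Working session

There is one attempt and no reset: what is moved stays moved. The work goes in short steps, each a Python script; the robot and the scene stay as the last script left them, time stands still between calls to the robot, and variables do not carry over. Pictures are saved under pics/ and viewed, at most 14 in all, crops included, and the job is handed in when it is done.

```bash
ls; mkdir -p pics
python3 - <<'E'
from station import robot, fingers, vision, workorder, recognise
import cv2,numpy as np
np.set_printoptions(precision=4,suppress=True)
names=["ribbon_reel","spice_tin","cutter_round","cinnamon","slate_coaster","marble_coaster","board","timer","walnut"]
for c in ["top","scene"]:
    im=vision.grab_frame(c); cv2.imwrite(f"pics/{c}0.png",im[:,:,::-1])
    k=vision.calibration(c); print(c,k)
    for n in names:
        print(n,[(np.round(d["rect"],1).tolist(),round(d["p"],2)) for d in recognise(n,c)])
print(vision.calibration("wrist"),robot.current_eef_rot(),robot.current_time_s())
E
```

```text
pics
top {'mtx': array([[587.4592,   0.    , 323.5435],
       [  0.    , 587.4592, 234.4002],
       [  0.    ,   0.    ,   1.    ]]), 'extrinsics': array([[ 0.0237, -0.9995,  0.0186,  0.1553],
       [ 0.9988,  0.0244,  0.042 , -0.5357],
       [-0.0424,  0.0176,  0.9989, -1.2144],
       [ 0.    ,  0.    ,  0.    ,  1.    ]])}
ribbon_reel [([215.8, 130.7, 37.6, 30.9], 0.93), ([386.0, 277.1, 38.7, 34.5], 0.63), ([243.3, 323.4, 34.1, 35.1], 0.6), ([387.8, 327.9, 34.8, 34.1], 0.55)]
spice_tin [([221.3, 275.6, 25.6, 17.6], 0.76), ([362.9, 195.1, 173.7, 79.8], 0.43)]
cutter_round []
cinnamon [([361.1, 194.2, 174.0, 78.9], 0.27)]
slate_coaster [([421.9, 200.9, 43.9, 41.5], 0.72)]
marble_coaster [([302.5, 183.5, 44.7, 41.8], 0.92), ([422.1, 200.6, 45.6, 43.4], 0.65)]
board [([363.0, 193.8, 176.7, 81.3], 0.95), ([334.1, 275.8, 28.6, 29.2], 0.52)]
timer [([332.0, 273.8, 28.7, 26.8], 0.96)]
walnut [([198.7, 205.4, 19.2, 18.1], 0.5)]
scene {'mtx': array([[565.534 ,   0.    , 319.0324],
       [  0.    , 565.534 , 236.0294],
       [  0.    ,   0.    ,   1.    ]]), 'extrinsics': array([[-0.80
[... 393 characters left out ...]
, 318.4, 33.7, 33.1], 0.61)]
cinnamon [([428.8, 214.4, 46.1, 30.1], 0.97)]
slate_coaster [([343.9, 193.6, 43.3, 26.9], 0.71)]
marble_coaster [([252.3, 247.4, 63.6, 43.9], 0.67), ([309.0, 316.8, 29.6, 36.3], 0.48)]
board [([295.9, 228.8, 168.1, 111.3], 0.9)]
timer [([355.4, 272.1, 41.3, 34.3], 0.89)]
walnut [([182.9, 336.5, 27.6, 18.7], 0.75)]
{'mtx': array([[371.6483,   0.    , 313.1504],
       [  0.    , 371.6483, 231.3313],
       [  0.    ,   0.    ,   1.    ]]), 'T_tool_cam': array([[ 0.0007,  0.9525,  0.3045,  0.0768],
       [ 1.    , -0.0008,  0.0002, -0.0006],
       [ 0.0004,  0.3045, -0.9525, -0.1253],
       [ 0.    ,  0.    ,  0.    ,  1.    ]])} [179.9939   0.0007  21.6481] 1.0
```

View pics/top0.png

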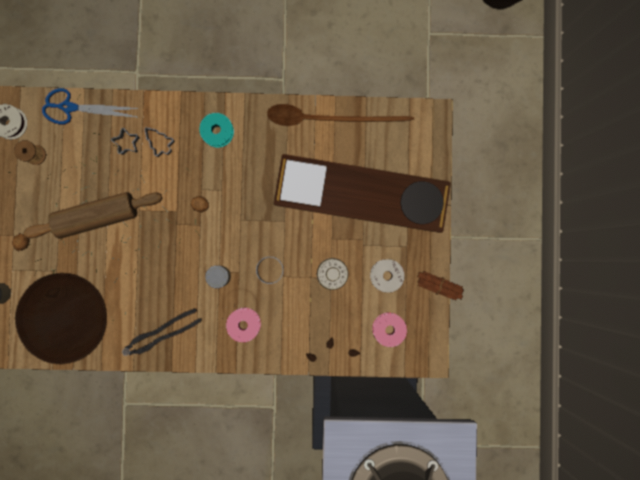

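View pics/scene0.png

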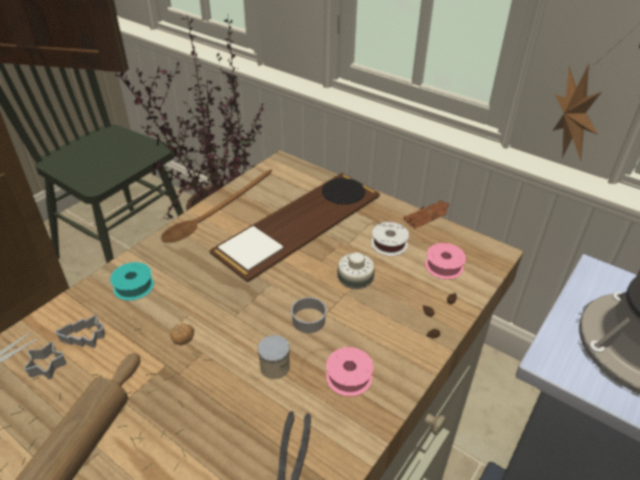

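```bash
cat > h.py <<'E'
from station import robot, fingers, vision, workorder, recognise
import cv2,numpy as np
from scipy.optimize import least_squares
from scipy.spatial.transform import Rotation as R
np.set_printoptions(precision=4,suppress=True)
F=np.diag([1.,-1,-1])
def cyl(d,h):
    a=np.linspace(0,2*np.pi,60); c=np.c_[np.cos(a)*d/2,np.sin(a)*d/2]
    return np.r_[np.c_[c,0*a],np.c_[c,0*a+h]]
def box(w,l,h): return np.array([[i*w/2,j*l/2,k*h] for i in(-1,1) for j in(-1,1) for k in(0,1)])
SH=dict(ribbon_reel=cyl(.068,.026),spice_tin=cyl(.046,.048),cutter_round=cyl(.056,.026),timer=cyl(.066,.03),
 slate_coaster=cyl(.09,.007),marble_coaster=box(.084,.084,.007),cinnamon=box(.034,.101,.025),walnut=cyl(.035,.028),board=box(.11,.36,.012))
def view(c):
    """freeze a camera: picture + world->cv-camera transform"""
    k=vision.calibration(c)
    if c=="wrist":
        p,e=robot.current_tool_pos(),robot.current_eef_rot()
        T=np.eye(4);T[:3,:3]=R.from_euler("xyz",e,degrees=True).as_matrix();T[:3,3]=p
        E=np.linalg.inv(T@k["T_tool_cam"])
    else: E=k["extrinsics"]
    im=vision.grab_frame(c)
    return dict(c=c,K=k["mtx"],E=F@E[:3],im=im)
def proj(v,P):
    P=np.atleast_2d(P)@v["E"][:,:3].T+v["E"][:,3]
    f=cv2.fisheye.projectPoints if v["c"]=="wrist" else cv2.projectPoints
    D=np.zeros(4)
    return f(P.reshape(-1,1,3),np.zeros(3),np.zeros(3),v["K"],D)[0].reshape(-1,2)
def mrect(v,n,p,yaw=0):
    q=proj(v,SH[n]@R.from_euler("z",yaw).as_matrix().T+p); a,b=q.min(0),q.max(0)
    return np.r_[(a+b)/2,b-a]
def fit(n,obs,p0,yaw=0,zfree=True):
    """obs: list of (view, rect); rect centres fitted"""
    f=lambda p:np.concatenate([(mrect(v,n,np.r_[p,p0[2]] if len(p)<3 else p,yaw)-r)[:2] for v,r in obs])
    s=least_squares(f,p0 if zfree else p0[:2],loss="soft_l1",x_scale=.01)
    return s.x,np.round(f(s.x),1)
E
python3 - <<'E'
from h import *
t,s=view("top"),view("scene")
O=dict(ribbon_reel=([386,277.1],[389.8,238.9]),spice_tin=([219,275.6],[276,356.9]),cutter_round=([270,269],[310,316.8]),
timer=([332,273.8],[355.4,272.1]),slate_coaster=([422,201],[343.9,193.6]),marble_coaster=([302.5,183.5],[252.3,247.4]),walnut=([198.7,205.4],[182,336]),cinnamon=([440,285],[428.8,214.4]))
for n,(a,b) in O.items():
    print(n,*fit(n,[(t,np.r_[a,0,0]),(s,np.r_[b,0,0])],np.array([.45,.1,0])))
E
```

```text
ribbon_reel [0.4491 0.0383 0.0034] [-0.5 -1.2  1.3  0. ]
spice_tin [ 0.4416  0.3797 -0.0013] [ 0.1  0.2 -0.2 -0. ]
cutter_round [ 0.4571  0.2771 -0.0042] [ 0.1  0.1 -0.1 -0. ]
timer [ 0.4525  0.1501 -0.0005] [-0.4 -0.8  0.8  0. ]
slate_coaster [ 0.6069 -0.0366  0.005 ] [-0. -0.  0.  0.]
marble_coaster [0.6355 0.2142 0.0179] [ 0.  0. -0. -0.]
walnut [ 0.5874  0.43   -0.0008] [-0.8 -1.   1.   0.1]
cinnamon [ 0.4313 -0.0766 -0.0005] [ 0.3  0.6 -0.6  0. ]
```

Run:
```python
from h import *
import pickle
G=dict(ribbon_reel=[.449,.038,0],spice_tin=[.4416,.38,0],cutter_round=[.457,.277,0],timer=[.452,.15,0],slate_coaster=[.607,-.037,.012],marble_coaster=[.6355,.214,.012],cinnamon=[.431,-.077,0],walnut=[.587,.43,0])
G={k:np.array(v) for k,v in G.items()}
V=[]
for i,(x,y,yaw) in enumerate([(.50,-.02,0),(.5,.1,0),(.52,.27,20),(.58,.1,0)]):
    robot.move_to([x,y,.24],[180,0,yaw]); robot.pause(.3)
    v=view("wrist"); v["rec"]={n:recognise(n,"wrist") for n in G}; V.append(v)
    cv2.imwrite(f"pics/w{i}.png",v["im"][:,:,::-1])
pickle.dump((V,G),open("v.pkl","wb"))
for n,g in G.items():
    yaw={"cinnamon":-.42,"marble_coaster":-.11}.get(n,0); obs=[]
    for i,v in enumerate(V):
        m=mrect(v,n,g,yaw)
        for d in v["rec"][n]:
            r=np.array(d["rect"])
            if np.hypot(*(r-m)[:2])<25 and abs(r-m)[2:].max()<.25*m[2:].max():
                obs.append((v,r)); print(n,i,round(d["p"],2),np.round(r-m,1)); break
    if len(obs)>1: print(n,*fit(n,obs,g,yaw),fit(n,obs,g,yaw,False)[0])
print(robot.current_time_s())
```

```text
ribbon_reel 0 0.84 [ 1.3  2.   1.2 -3.9]
ribbon_reel 1 0.89 [ 0.1  2.3 -3.5 -4.9]
ribbon_reel 2 0.66 [ 2.  -1.2 -3.  -2.2]
ribbon_reel 3 0.9 [ 1.1  1.6  2.6 -0.2]
ribbon_reel [0.4479 0.0369 0.0017] [-0.4 -0.5  1.1 -0.7 -1.3  2.9 -0.   0. ] [0.4472 0.0369]
spice_tin 1 0.71 [-4.2  2.3 -1.3  5.8]
spice_tin 2 0.95 [-3.8  1.  -0.6  2.6]
spice_tin 3 0.85 [-1.8  1.  -4.3  4.6]
spice_tin [0.4403 0.3832 0.0025] [ 1.3 -0.5 -0.1 -0.1 -0.9  0.7] [0.4391 0.3842]
cutter_round 0 0.67 [ 1.7 -0.3 -3.8 -1.5]
cutter_round 1 0.66 [ 0.7  2.5 -1.2 -1.8]
cutter_round 2 0.81 [-0.5  0.9 -2.7 -2. ]
cutter_round 3 0.65 [-0.3  0.3 -3.7 -3.1]
cutter_round [ 0.4551  0.2774 -0.0023] [-0.6  1.2  0.1 -1.5 -0.3 -0.2  0.9  0.2] [0.456  0.2768]
timer 0 0.87 [ 2.1  2.9 -1.8 -1.5]
timer 1 0.56 [ 2.3  2.5 -0.8 -2.7]
timer 2 0.66 [-1.2  1.8  1.  -1.3]
timer 3 0.78 [ 1.7  0.2 -2.1  0.8]
timer [ 0.4481  0.1488 -0.0036] [ 0.6 -0.6 -0.5 -0.2  0.  -0.  -0.   1.2] [0.4495 0.1483]
slate_coaster 0 0.7 [-1.6  3.4  2.1  0.8]
slate_coaster 1 0.61 [-2.   3.8  3.6 -0.1]
slate_coaster 2 0.87 [-0.6  3.   0.8 -1.3]
slate_coaster 3 0.84 [-3.2  4.2  2.8  2.5]
slate_coaster [ 0.6031 -0.0345  0.0143] [-1.   0.4  0.5 -0.2 -0.8 -0.2  1.5 -0.2] [ 0.6031 -0.0352]
marble_coaster 0 0.76 [-2.2  1.5 -1.8 -3. ]
marble_coaster 1 0.73 [ 1.1 -0.2 -0.9 -1.3]
marble_coaster 2 0.75 [ 0.3 -0.2 -4.4 -1.3]
marble_coaster 3 0.77 [ 0.7 -1.8  1.4 -4. ]
marble_coaster [0.6358 0.2136 0.012 ] [ 2.4 -1.8 -0.8 -0.1  0.1  0.1 -0.3  1.5] [0.6358 0.2136]
cinnamon 0 0.75 [ -1.4  -0.8 -10.4 -18. ]
cinnamon 1 0.59 [ -0.6  -1.5 -17.2 -18.4]
cinnamon [ 0.4332 -0.0751  0.0021] [-0.  -0.4  0.   0.4] [ 0.4324 -0.0757]
walnut 1 0.87 [ 1.5 -0.4 -6.1 -3.7]
walnut 2 0.81 [ 3.1  3.1 -1.7 -0.5]
walnut 3 0.67 [ 1.8 -1.9 -2.6 -4.4]
walnut [0.5869 0.4265 0.0002] [ 0.4  0.1 -0.  -2.2  0.1  1.9] [0.5869 0.4266]
8.1833
```

View pics/w1.png

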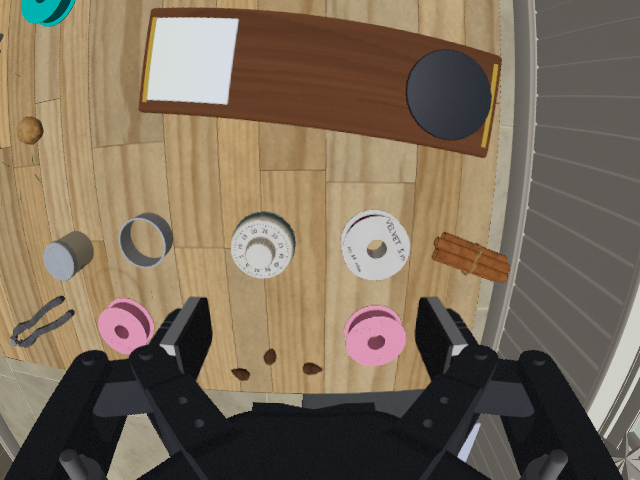

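```bash
cat >> h.py <<'E'
def unproj(v,uv,z):
    uv=np.float64(uv).reshape(-1,1,2)
    f=cv2.fisheye.undistortPoints if v["c"]=="wrist" else cv2.undistortPoints
    q=f(uv,v["K"],np.zeros(4)).reshape(-1,2); d=np.c_[q,np.ones(len(q))]@v["E"][:,:3]
    c=-v["E"][:,:3].T@v["E"][:,3]
    return c+d*((z-c[2])/d[:,2])[:,None]
E
python3 - <<'E'
from h import *
import pickle
V,G=pickle.load(open("v.pkl","rb"))
for i in (0,1):
    v=V[i]; r=max(v["rec"]["cinnamon"],key=lambda d:d["p"])["rect"]
    x0,y0,x1,y1=[int(t) for t in (r[0]-r[2]/2-12,r[1]-r[3]/2-12,r[0]+r[2]/2+12,r[1]+r[3]/2+12)]
    c=v["im"][y0:y1,x0:x1]; lab=cv2.cvtColor(c,cv2.COLOR_RGB2LAB)
    m=cv2.threshold(lab[:,:,1],0,255,cv2.THRESH_OTSU)[1]
    m=cv2.morphologyEx(m,cv2.MORPH_OPEN,np.ones((3,3)))
    m=cv2.morphologyEx(m,cv2.MORPH_CLOSE,np.ones((7,7)))
    n,l,st,_=cv2.connectedComponentsWithStats(m); k=1+st[1:,4].argmax(); ys,xs=np.where(l==k)
    W=unproj(v,np.c_[xs+x0,ys+y0],.015)[:,:2]
    (cx,cy),(w,h),a=cv2.minAreaRect((W*1000).astype(np.float32)); u=np.linalg.svd(W-W.mean(0),full_matrices=False)[2][0]
    print(i,cx,cy,w,h,a,"yaw",np.degrees(np.arctan2(-u[0],u[1])),W.mean(0))
    cv2.imwrite(f"pics/c{i}.png",cv2.resize(np.hstack([c[:,:,::-1],cv2.merge([np.uint8(l==k)*255]*3)]),None,fx=3,fy=3))
print(robot.tip_reach, robot.current_finger_gap())
# clearance of pink reels / what is near
E
```

```text
0 433.9958190917969 -75.36431884765625 103.13198852539062 32.83040237426758 70.06842803955078 yaw -20.352944451897574 [ 0.4346 -0.0739]
1 433.1168212890625 -75.65895080566406 107.16972351074219 32.50194549560547 70.08241271972656 yaw -20.84814655462513 [ 0.4344 -0.072 ]
0.017 1.0004239279759024
```

View pics/c0.png

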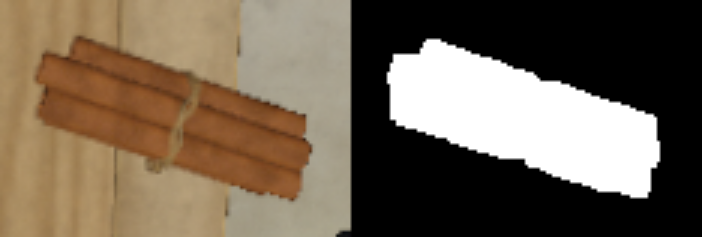

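The crop shows the bundle (yaw about -20°) with its right part overhanging the worktop edge; the mask follows its outline. I'll pick it first.

```bash
cat >> h.py <<'E'
def pick(x,y,z,yaw,op,force):
    o=[180,0,yaw]
    fingers.gripper_to(op); robot.move_to([x,y,z+.1],o)
    print("stopped early",robot.line_to([x,y,z],o,.1,f_stop=10),robot.current_tool_pos())
    fingers.gripper_to(0,force)
    print("gap mm",85*robot.current_finger_gap(),"F",robot.current_gripper_force())
    robot.line_to([x,y,z+.12],o,.12)
    print("gap mm",85*robot.current_finger_gap(),"F",robot.current_gripper_force(),robot.current_time_s())
def place(x,y,z,yaw,op):
    o=[180,0,yaw]
    robot.move_to([x,y,z+.08],o); robot.line_to([x,y,z+.015],o,.12)
    print("contact",robot.line_to([x,y,z-.004],o,.02,f_stop=4),robot.current_tool_pos()-[x,y,z],robot.current_contact_force())
    fingers.gripper_to(op); robot.line_to([x,y,z+.1],o,.12)
    print(robot.current_time_s())
E
python3 - <<'E'
from h import *
for s in (90,-90):
    for p,y in (([.4338,-.0755,.02],-20.4),([.6195,.089,.032],-7.5)): print(s,robot.inverse_kinematics(p,[180,0,y+s]))
pick(.4338,-.0755,.021,-20.4+90,.7,40)
v=view("wrist"); cv2.imwrite("pics/g0.png",v["im"][:,:,::-1])
E
```

```text
90 [ 41.0126  27.5466 -41.3007 117.7101  26.088   43.9562 -36.7202]
90 [ 17.8536  45.5522 -44.211   87.3783  34.5505  61.3713 -42.1691]
-90 [ -18.8302   24.0198   32.5108  119.8491  -19.3959   41.2063 -174.1887]
-90 [ -36.9713   43.9512   43.0055   89.8275  -33.2711   59.6435 -172.2451]
stopped early False [ 0.4344 -0.0755  0.0215]
gap mm 32.849833476268444 F 41.51813507080078
gap mm 32.96898053641497 F 40.94658851623535 12.5583
```

View pics/g0.png

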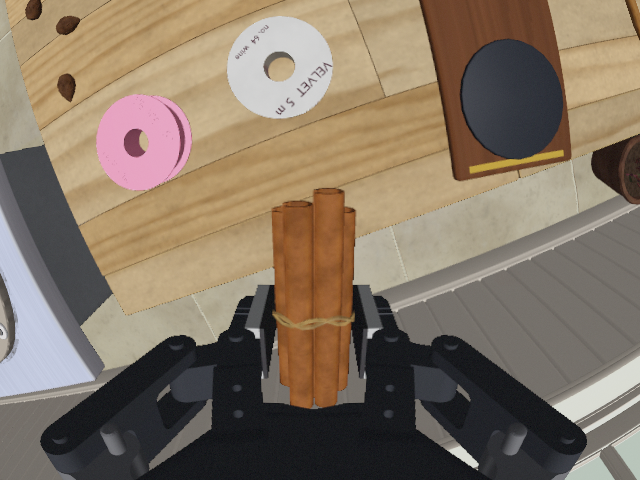

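The bundle is held level between the pads at its twine (around 315,320). I'll place it, then pick up the reel.

Run:
```python
from h import *
place(.6195,.0893,.0335,-7.5+90,.7)
pick(.4478,.0369,.014,0,1.0,30)
v=view("wrist"); cv2.imwrite("pics/g1.png",v["im"][:,:,::-1])
```

```text
contact True [-0.0001 -0.0001  0.0004] [ 0.0535 -0.1852  3.2048]
16.3583
stopped early False [0.4485 0.0371 0.0145]
gap mm 66.55535774659074 F 33.4440811056993
gap mm 66.6659308686082 F 33.506774367706385 20.475
```

View pics/g1.png

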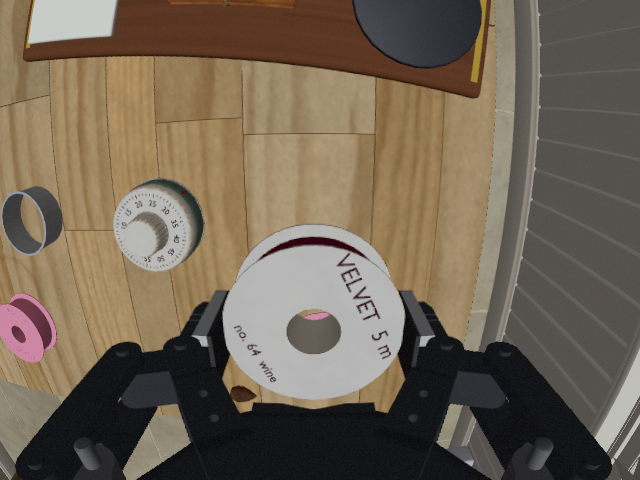

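The reel is held flat; its hole centre is at about (314,332). I'll use that to find the offset in the hand, then place it and fetch the tin.

Run:
```python
from h import *
v=view("wrist"); p=np.array(robot.current_tool_pos())
off=unproj(v,[[314,332],[223,322],[403,322],[314,398]],p[2]+.0115)-p; print(off)
dx=float(np.clip(off[0,0],-.004,.004))
place(.6033-dx,-.0348,.0335,0,1.0)
pick(.4395,.3835,.027,25,.8,30)
v=view("wrist"); cv2.imwrite("pics/g2.png",v["im"][:,:,::-1]); print(v["E"].tolist())
```

```text
[[ 0.002  -0.0003  0.0115]
 [ 0.0055  0.0328  0.0115]
 [ 0.0056 -0.0327  0.0115]
 [-0.0311 -0.0004  0.0115]]
contact True [-0.0002 -0.0001  0.0006] [-0.1611 -0.5697  4.7174]
24.0083
stopped early False [0.4399 0.3842 0.0278]
gap mm 44.98763982893847 F 30.33568114042282
gap mm 44.826113887385326 F 30.72525143623352 28.6
[[0.4231786375062699, -0.9060461558639034, 0.0004518877991623327, 0.1615921041846099], [-0.8625399096825894, -0.40270578230751336, 0.3063542999548836, 0.5232337252594197], [-0.27738915797682234, -0.13003236651057062, -0.9519174537198976, 0.45322890291556994]]
```

View pics/g2.png

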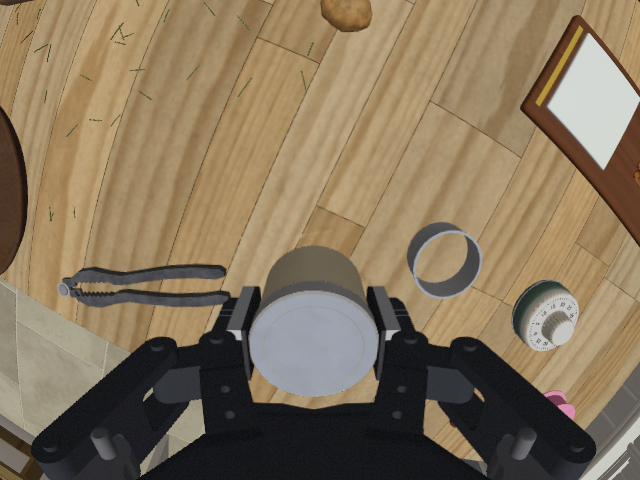

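The tin is held upright; its lid centre is at about (313,344). I'll check the reel on the slate before stacking.

Run:
```python
from h import *
v=view("wrist"); p=np.array(robot.current_tool_pos())
off=unproj(v,[[313,344],[313,396],[313,291]],p[2]+.0202)-p
print("along tool x:",off[:,:2]@[np.cos(np.radians(25)),np.sin(np.radians(25))])
robot.move_to([.5,-.03,.2],[180,0,0]); robot.pause(.3)
v=view("wrist"); cv2.imwrite("pics/g3.png",v["im"][:,:,::-1])
rr=recognise("ribbon_reel","wrist"); ss=recognise("slate_coaster","wrist")
m=mrect(v,"ribbon_reel",[.6033,-.0348,.019]); s=mrect(v,"slate_coaster",[.6031,-.0348,.012])
print(m,[(d["rect"],d["p"]) for d in rr]); print(s,[(d["rect"],d["p"]) for d in ss])
for d in rr:
    if np.hypot(*(d["rect"]-m)[:2])<30: print(fit("ribbon_reel",[(v,d["rect"])],np.array([.6033,-.0348,.019]),0,False))
```

```text
along tool x: [ 0.003  -0.0216  0.0235]
[321.1963  81.601   91.7507  88.9192] [([33.2, 330.0, 50.1, 59.2], 0.75), ([320.2, 84.7, 93.0, 88.8], 0.73), ([260.6, 379.9, 20.1, 17.7], 0.52), ([39.8, 248.1, 45.5, 51.2], 0.15)]
[320.4964  84.9632 110.8285 107.6239] [([320.6, 86.0, 115.5, 108.2], 0.67)]
(array([ 0.6009, -0.0341]), array([-0.,  0.]))
```

View pics/g3.png

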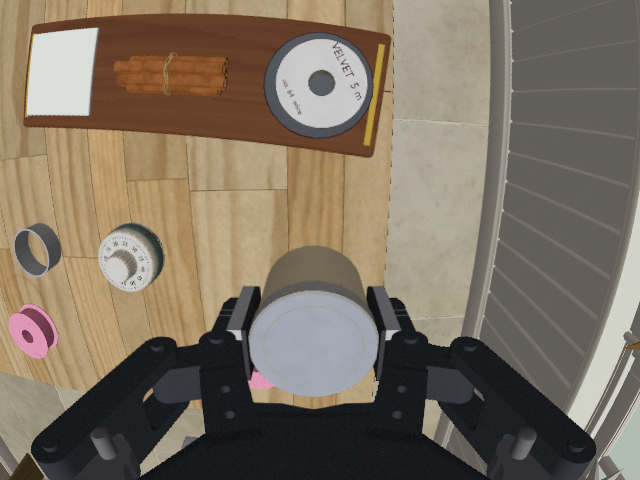

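The reel sits centred on the slate (321,84) and the cinnamon lies mid-board. Next are the tin and the cutter.

Run:
```python
from h import *
v=view("wrist"); print(unproj(v,[[321,83]],.045))
place(.6008,-.0345,.0728,0,.75)
pick(.4557,.2772,.018,10,.88,20)
v=view("wrist"); cv2.imwrite("pics/g4.png",v["im"][:,:,::-1])
```

```text
[[ 0.6019 -0.0352  0.045 ]]
contact True [-0.0003 -0.      0.0002] [-0.5546 -0.5943  3.8526]
34.0
stopped early False [0.4562 0.2777 0.0187]
gap mm 54.639665389298955 F 20.993030107347295
gap mm 54.86340739254002 F 21.193241261062212 38.2
```

View pics/g4.png

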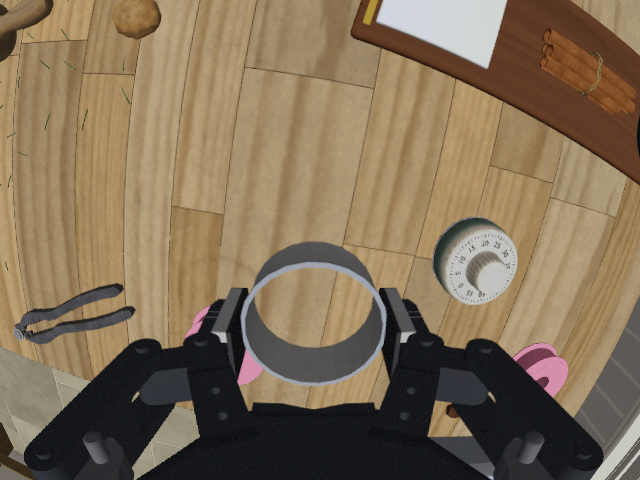

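The cutter is held, with its rim at rows 263 to 383. I'll place it and then check everything.

Run:
```python
from h import *
v=view("wrist"); p=np.array(robot.current_tool_pos()); a=np.radians(10)
o=(unproj(v,[[314,263],[314,383]],p[2]+.0073)-p)[:,:2]@[np.cos(a),np.sin(a)]; dx=float(np.clip(o.mean(),-.004,.004)); print(o,dx)
yw=-7.5
place(.6358-dx,.2136,.0377,yw,.85)
robot.move_to([.5,.09,.27],[180,0,0]); robot.pause(.3)
v=view("wrist"); cv2.imwrite("pics/f0.png",v["im"][:,:,::-1])
t=view("top")
for n,g in dict(ribbon_reel=[.603,-.035,.019],spice_tin=[.602,-.035,.045],cutter_round=[.6358,.2136,.019],slate_coaster=[.603,-.035,.012],marble_coaster=[.6358,.2136,.012],cinnamon=[.6195,.0893,.012],timer=[.449,.1487,0],walnut=[.587,.4265,0]).items():
    g=np.array(g); m=mrect(v,n,g,-.13)
    for d in recognise(n,"wrist"):
        if np.hypot(*(d["rect"]-m)[:2])<30: print(n,fit(n,[(v,d["rect"])],g,-.13,False)[0]-g[:2],round(d["p"],2)); break
cv2.imwrite("pics/f1.png",t["im"][130:350,180:480,::-1].repeat(2,0).repeat(2,1))
print(robot.current_time_s())
```

```text
[ 0.0276 -0.0263] 0.0006233906553545793
contact True [-0.0002 -0.0002  0.0004] [-0.2385 -0.5721  3.2585]
41.8
ribbon_reel [-0.0019  0.008 ] 0.94
spice_tin [-0.0022  0.0011] 0.93
cutter_round [-0.001  -0.0011] 0.87
slate_coaster [-0.0026  0.0078] 0.61
marble_coaster [0.001  0.0021] 0.74
cinnamon [-0.0059  0.0014] 0.79
walnut [ 0.0006 -0.0007] 0.73
43.5
```

View pics/f0.png

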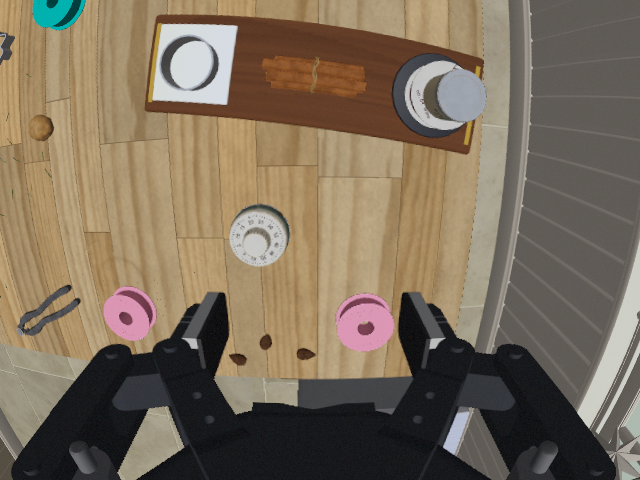

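The final view shows the cutter on the white coaster (190,64), the cinnamon mid-board (315,76), and the tin standing on the reel over the slate (460,95). The timer and walnut look untouched. The reel and slate readings are both shifted in y because the tin hides part of them.

Run:
```python
from h import *
print(workorder.close_job())
```

```text
the job is handed in; nothing more can be done
None
```

The job was handed in at about 44 s of the 93 s allowed; no verdict was returned. In the last image the reel, tin, cutter and cinnamon were all in place, the largest measured error being about 6 mm on the cinnamon. The walnut read within 1 mm of its start; the timer looked unmoved but was not re-measured.

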